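# Thumbwheel the syringe pump's pusher up to the gauge mark

### The job

Roll the orange knurled thumbwheel on top of the syringe pump under a fingertip, in as many strokes as you need, until the gap at the syringe closes to the gauge mark: the red pointer on the blue pusher must finish within the green band of the white gauge strip. Never let the pusher run on past the band into the plunger, and do not touch the pusher, the plunger or the gauge strip; grasp or lift nothing, and leave the vial, the tape roll and the finger clip where they stand. Finish with the fingers clear of everything.

Things in the scene. Friction and masses are not known exactly. Their poses are not given: they have to be found in the camera images.
- pump: White syringe pump, fixed, 160 (x) x 300 (y) mm, deck 85 mm above the work surface. Origin: centre of its underside; y runs along the syringe from pusher to nozzle (robot's left at yaw 0), x away from the robot. Yaw varies by 0.4 rad. The wheel is in the robot-side half of the deck; pusher, plunger and barrel lie along x = +35 mm, up to 44 mm above the deck.
- wheel: Orange thumbwheel with black ridges (four white), radius 30 mm, 32 mm wide, axis level along the pump's x. Origin: its centre, at pump (-45, -20, 73) mm. Dragging its crest to the pump's +y moves the pusher to +y, to the plunger; to -y brings it back (not beyond the start). 30 mm dragged at the crest turns it 1 rad and moves the pusher 10 mm. It stays where it is left.
- wheel_crest (a point): Fixed point at the top of the unpressed wheel, 18 mm above the deck. Wheel and pusher sit in a sprung grey cassette plate (top 6 mm above the deck): pressed from above, wheel, plate and pusher begin to sink together at about 3 N and bottom 5 mm down at about 6 N. Pressed so, a fingertip drives the wheel by friction without slipping (1 to 2 N at the rim). Axes as the pump's.
- pusher: Blue pusher block, 36 x 22 x 36 mm (pump x, y, z), its top 44 mm above the deck; slides along the pump's y on two steel rods, driven by the wheel only. Origin: below the middle of its +y face, at deck height. Must not be touched.
- pointer (a point): Underside of the red pointer, 6 mm short of its tip, in the middle of its width: a bar 2 mm wide along pump y, level with the pusher's +y face, that juts 22 mm from the pusher in the pump's +x direction over the gauge strip. Axes as the pump's.
- plunger: White syringe plunger with a 28 mm thumb flange, stiff to move; clipped to the flange and reaching to -y is the white gauge strip, 18 x 48 x 4 mm, with a green band across it. Origin: centre of the flange's -y face. How far it is drawn out varies. Must not be touched.
- gauge_mark (a point): Centre of the green band on top of the gauge strip; the band is 8 mm wide along the pump's y. Axes as the pump's. The pointer starts 15 to 35 mm short of it, on the -y side; done is 0 mm along y. 11 mm past it the pusher meets the plunger's flange.
- vial: Amber vial with red cap, 24 mm diameter, 45 mm tall, standing on the pump's deck on the +y side of the wheel. Origin: centre of its underside.
- tape: Roll of paper tape, 60 mm diameter, 25 mm high, lying on the worktop on the robot's side of the pump. Origin: centre of its underside.
- oximeter: White and blue finger clip, 34 x 58 x 28 mm, lying on the worktop on the robot's side of the pump. Origin: centre of its underside.

How it is judged:
On the way, in this order (a step that is already met when the one before it is completed fails the run):
1. A fingertip on the wheel has begun to roll the pusher forward (contact force between the fingers and wheel above 0.5 N and distance of pointer from where it was at the start of the episode above 0.006 m), for 0.02 s.
2. The pointer stands within the green band (y of pointer in the frame of gauge_mark between -0.0038 and 0.0038 m), for 0.2 s.
At the end, for the whole second after the job is handed in: The middle of the red pointer is within 3.8 mm of the middle of the green band (along the syringe), the pusher is at rest, the gauge has not moved by 2 mm, and the vial, tape and finger clip are within 15 mm of where they stood (all of step 2 and linear speed of pusher below 0.003 m/s and distance of gauge_mark from where it was at the start of the episode below 0.002 m and distance of each of vial, tape, oximeter from where it was at the start of the episode below 0.015 m); the robot touches nothing.
It fails at once if The pusher ran on past the band into the plunger (y of pointer in the frame of gauge_mark above 0.0095 m).
It fails at once if The robot pushed the pusher itself (contact force between any of the arm, the fingers and pusher above 1 N).
It fails at once if The robot touched the plunger or gauge strip (contact force between any of the arm, the fingers and plunger above 1 N).
It fails at once if The vial, tape roll or finger clip was lifted, knocked or pushed away (distance of any of vial, tape, oximeter from where it was at the start of the episode above 0.015 m).
It also fails if it takes over 45 s, if anything falls off the work surface, if the arm or the gripper's body presses on something with over 40 N, if the wrist force passes 120 N, or if a joint passes its speed limit or range.

### The arm

A 7-joint arm with a two-finger parallel gripper is mounted at the origin on the work surface. World frame = base frame: x ahead of the robot, y to its left, z up, the work surface at z = 0. Lengths are in m, angles in rad, forces in N, time in s.
With the tool pointing down it reaches from about 0.4 to 0.9 m from the base axis. Payload 5.5 kg.
Tool frame: the origin (TCP) lies at the very end of the fingers, on their centre line; the grasp point (between the pads) lies 19 mm behind it (bot.grasp_offset is the distance from the TCP to the grasp point, in m); x points along the fingers, y is the direction in which the jaws open and shut, and the axes are right-handed (so a half turn about x gives the same grasp; the last joint's range is limited). The gripper opens to 85 mm and grips with 20 to 120 N. Pads are 22 mm wide; open, the fingers measure 114 mm over their backs; the gripper's body (76 mm by 85 mm) begins 54 mm behind the grasp point. The pads swing forward as they close: fully open they stand 13 mm farther back than shut.
Start: joints at [-1.018, 0.501, -0.427, 1.55, 0.221, 1.138, -0.21], TCP at [0.186, 0.623, 0.231] pointing down, gripper open.
Joint ranges: [-2.88, 2.88], [-0.31, 2.03], [-1.54, 1.56], [0.2, 2.42], [-1.41, 4.55], [0.19, 2.02], [-2.57, 2.57]. Speed limits (rad/s): [2.57, 2.57, 3.14, 3.14, 3.14, 3.14, 3.14].

### API

Orientations are given as a 3x3 rotation matrix whose columns are the frame's x, y, z axes.
In Python, from workcell import bot gives the robot as it stands.
- The arm moves only by the tool drive_tool, never from a script. Its arguments are lists of equal length, an entry for each row: "translation": the shift along the world's x, y, z in units of 25 mm (1.0 is 25 mm), a list of three; "twist": the turn about the world's z in units of 6 degrees (1.0 is 6 degrees); "fingers": the opening, from 0 (shut) to 1 (fully open). A call has 1 to 12 rows; each row is the pose to reach, as a shift and turn from the pose commanded when the call began; what a row does not reach only later rows make up. A row lasts 1/10 s, in which the tool goes at most 50 mm and 8.59 degrees, less where a joint would pass 70% of its speed; a pose out of reach is approached as far as the arm can. A call with a gripper value outside its range is refused whole. The fingers move at their own pace and stop on an object; "grip_force" is the grip in N (left out, the last holds). Time passes only in rows, so rows that repeat a pose let the fingers close. It gives the time, the measured TCP pose, the force and the opening at its end, in the units of the state.
- bot.get_obs(): the state, without advancing time (a new reading comes with each control period).
- bot.grab_frame(name): name is "scene" or "top"; returns the picture (480x640x3 uint8, red, green, blue); there is no depth.
- bot.camera_model(name): a dict with "K" (3x3 intrinsics, pixels), "world_to_cam" (4x4, takes a point from world to camera coordinates). Camera axes: x right, y down, z forward; pixel columns grow to the right and rows downward; lengths in m; the calibration is good to about 2 mm. A picture is of the moment at which its call begins. camera_model takes no time and is no camera call.
- bot.hand_in(): hands the job in, once; it reports no verdict.
The state is a dict: "time": time; "joint_positions": joint angles; "joint_vel": joint speeds; "joint_efforts": joint torques, N m; "tcp_pos": TCP position; "ee_rot": TCP orientation; "contact_force": force on the tool from outside, world axes, zero at the start; "ft_torque": the same for the moment, N m; "grip_width": finger opening in m.
Only numpy, scipy, OpenCV 4.12 (cv2) and the standard library are available. Lean on these libraries where they do the work, as an engineer would, in place of code of your own. Each camera call takes 0.05 s, during which the arm holds its last target. There are 200 camera calls.

## Working session

There is one attempt and no reset: what is moved stays moved. The work goes in short steps, Python scripts to look and compute and a tool call to move; the robot and the scene stay as the last step left them, time stands still between calls to the robot, and variables do not carry over. Pictures are saved under pics/ and viewed, about 8 in all and at most 12, crops included, and the job is handed in when it is done.

Besides the shell and the picture viewer there is one more tool, called as name(argument=value, ...), one argument or row to a line, values as JSON. drive_tool: Moves the arm, as the interface text tells. Its arguments: {"type":"object","properties":{"translation":{"type":"array"},"twist":{"type":"array"},"fingers":{"type":"array"},"grip_force":{"type":"number"}},"required":["translation","twist","fingers"]}

```bash
mkdir -p pics; ls; python3 - <<'E'
from workcell import bot
import cv2,numpy as np
o=bot.get_obs();print(o['time'],o['tcp_pos'],np.round(o['ee_rot'],3),o['grip_width'],o['contact_force'])
for n in("scene","top"):
    f=bot.grab_frame(n);cv2.imwrite(f"pics/{n}0.png",f[:,:,::-1])
    c=bot.camera_model(n);print(n,np.round(c["K"],1).tolist(),np.round(c["world_to_cam"],3).tolist())
E
```

```text
pics
0.0 [0.18557408 0.62222172 0.23026461] [[-0.001  0.286  0.958]
 [-0.002  0.958 -0.286]
 [-1.    -0.002 -0.   ]] 0.08516507317971371 [-0.22905105  1.06538041  1.81750743]
scene [[623.8, 0.0, 319.0], [0.0, 623.8, 238.6], [0.0, 0.0, 1.0]] [[-0.153, 0.988, -0.011, 0.047], [0.513, 0.07, -0.855, -0.215], [-0.844, -0.136, -0.518, 1.428], [0.0, 0.0, 0.0, 1.0]]
top [[573.4, 0.0, 320.4], [0.0, 573.4, 240.7], [0.0, 0.0, 1.0]] [[-0.011, -1.0, -0.003, 0.03], [-0.999, 0.011, -0.037, 0.558], [0.037, 0.002, -0.999, 0.827], [0.0, 0.0, 0.0, 1.0]]
```

View pics/scene0.png

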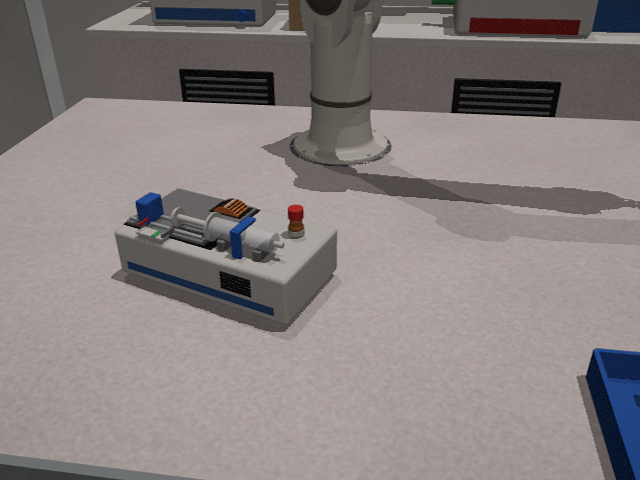

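View pics/top0.png

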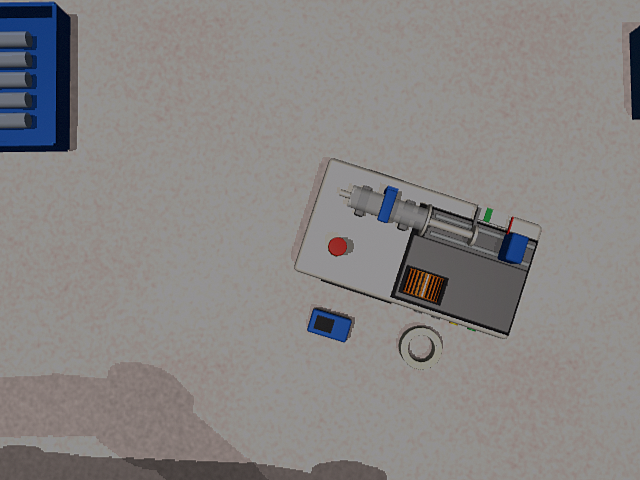

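The scene shot shows the pump at about (225,255) with the pusher on the left. In the top view the wheel is at (425,285), the pusher at (515,247), the pointer at (511,222) and the green band at (488,215). The yaw is about -0.29.

```bash
cat > h.py <<'E'
from workcell import bot
import cv2,numpy as np
def ray(n,uv,z):
    c=bot.camera_model(n);W=c["world_to_cam"];R=W[:3,:3];o=-R.T@W[:3,3]
    d=R.T@np.linalg.solve(c["K"],[uv[0],uv[1],1.]);return o+d*(z-o[2])/d[2]
def cen(f,lo,hi,box):
    h=cv2.cvtColor(f,cv2.COLOR_RGB2HSV);m=cv2.inRange(h,np.array(lo),np.array(hi))
    if lo[0]<6: m|=cv2.inRange(h,np.array([172,lo[1],lo[2]]),np.array([180,255,255]))
    x0,y0,x1,y1=box;k=np.zeros_like(m);k[y0:y1,x0:x1]=m[y0:y1,x0:x1];return k
E
python3 - <<'E'
from h import *
f=cv2.imread("pics/top0.png")[:,:,::-1].copy()
yaw=None
for n,lo,hi,box,z in[("wheel",(7,120,90),(22,255,255),(380,250,460,320),.1),("green",(45,100,60),(80,255,255),(470,190,510,240),.115),("red",(0,130,80),(5,255,255),(490,200,540,240),.115),("blue",(105,120,50),(125,255,255),(490,225,540,270),.129)]:
    m=cen(f,lo,hi,box);p=np.argwhere(m)[:,::-1].astype(np.float32)
    r=cv2.minAreaRect(p);print(n,len(p),p.mean(0),r,p.min(0),p.max(0),np.round(ray("top",r[0],z),4))
g=cv2.cvtColor(f,cv2.COLOR_RGB2GRAY)
dark=((g<115)&(g>60)).astype(np.uint8)
c=f[185:345,380:560,::-1];cv2.imwrite("pics/c1.png",cv2.resize(c,None,fx=4.4,fy=3.7*1,interpolation=cv2.INTER_CUBIC) if 0 else cv2.resize(c,None,fx=3.7,fy=3.7,interpolation=cv2.INTER_CUBIC))
s=cv2.imread("pics/scene0.png")
cv2.imwrite("pics/c2.png",cv2.resize(s[185:260,110:265],None,fx=5,fy=5,interpolation=cv2.INTER_CUBIC))
E
```

```text
wheel 432 [422.3588  284.36804] ((423.45001220703125, 284.6499938964844), (34.152591705322266, 24.981992721557617), 18.434947967529297) [404. 268.] [443. 301.] [ 0.4961 -0.1094  0.1   ]
green 83 [487.63855 214.69879] ((487.5500183105469, 214.85000610351562), (6.008327484130859, 13.28156566619873), 18.434947967529297) [483. 208.] [492. 221.] [ 0.585  -0.1903  0.115 ]
red 29 [510.10345 225.2069 ] ((510.1500244140625, 225.05001831054688), (1.5811386108398438, 17.076295852661133), 18.434946060180664) [507. 217.] [513. 233.] [ 0.5716 -0.2189  0.115 ]
blue 490 [516.25305 248.0347 ] ((513.1000366210938, 247.1999969482422), (24.349536895751953, 28.144269943237305), 18.43494987487793) [498. 233.] [528. 263.] [ 0.5429 -0.2173  0.129 ]
```

View pics/c1.png

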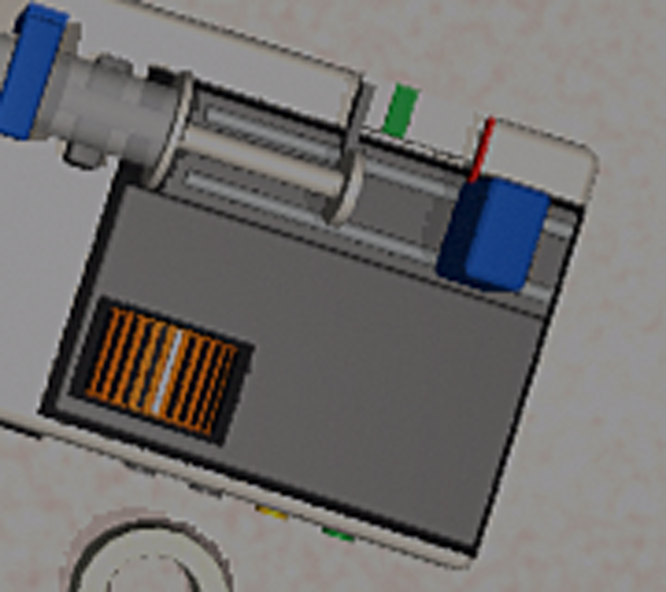

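View pics/c2.png

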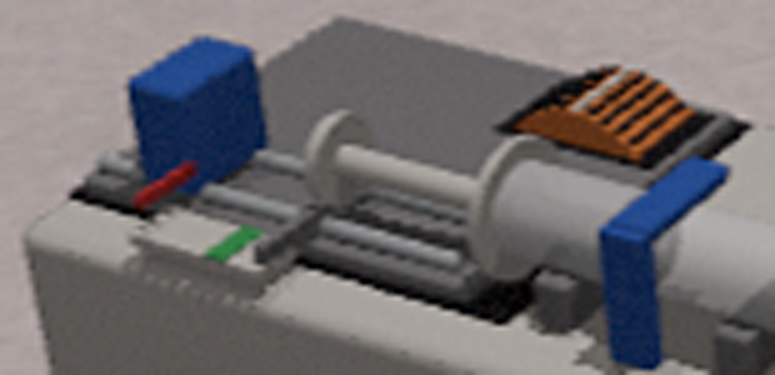

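The crops show the red pointer at (484,150) in c1, well short of the green band at (400,110), and the wheel chord centred near (165,370). Moving over the wheel now with the fingers shut.

drive_tool(
  translation=[
    [1.2, -1, 0],
    [2.4, -2, 0],
    [3.6, -3, 0],
    [4.8, -4, 0],
    [6, -5, 0],
    [7.2, -6.2, 0],
    [8.4, -7.5, 0],
    [9.4, -9, 0],
    [10, -10.6, 0],
    [10.5, -12.3, 0],
    [11, -14, 0],
    [11.4, -15.7, 0],
  ],
  twist=[0, 0, 0, 0, 0, 0, 0, 0, 0, 0, 0, 0],
  fingers=[0, 0, 0, 0, 0, 0, 0, 0, 0, 0, 0, 0],
  grip_force=20,
)

```text
time: 1.3
tcp_pos: [0.471, 0.2283, 0.231]
ee_rot: [[-0.0, 0.286, 0.958], [-0.0, 0.958, -0.286], [-1.0, -0.0, -0.0]]
contact_force: [1.2, 0.1, -0.4]
grip_width: -0.0003
```

```bash
cat > tri.py <<'E'
from h import *
def px(n,f,boxes):
    o={}
    for k,lo,hi in[("green",(45,100,60),(80,255,255)),("red",(0,130,80),(5,255,255))]:
        p=np.argwhere(cen(f,lo,hi,boxes[k]))[:,::-1].astype(np.float32)
        o[k]=np.array(cv2.minAreaRect(p)[0]) if len(p) else None
    return o
PT={"green":(470,190,510,240),"red":(470,200,540,240)}
PS={"green":(145,220,175,245),"red":(115,205,175,240)}
def tri(a,b):
    P=[bot.camera_model(n)["K"]@bot.camera_model(n)["world_to_cam"][:3] for n in("top","scene")]
    X=cv2.triangulatePoints(P[0],P[1],np.array(a,float).reshape(2,1),np.array(b,float).reshape(2,1));return X[:3,0]/X[3,0]
def gap(ft,fs):
    a,b=px("top",ft,PT),px("scene",fs,PS);r={}
    for k in a: r[k]=tri(a[k],b[k])
    y=np.array([.305,.952,0]);return a,b,r,(r["red"]-r["green"])@y
E
python3 - <<'E'
from tri import *
print(gap(*[cv2.imread(f"pics/{n}0.png")[:,:,::-1].copy() for n in("top","scene")]))
E
```

```text
({'green': array([487.55001831, 214.8500061 ]), 'red': array([510.15002441, 225.05001831])}, {'green': array([156.42308044, 233.38459778]), 'red': array([142.13235474, 221.72059631])}, {'green': array([ 0.58649955, -0.19593227,  0.09403418]), 'red': array([ 0.57215081, -0.22223278,  0.10352825])}, np.float64(-0.029414451905122548))
```

drive_tool(
  translation=[
    [0.1, -1.7, 0],
    [0.2, -3.4, 0],
    [0.3, -5.1, 0],
    [0.4, -6.8, 0],
    [0.5, -8.5, 0],
    [0.6, -10.2, 0],
    [0.7, -11.9, 0],
    [0.8, -13.2, -0.8],
    [0.9, -13.9, -2],
    [0.9, -13.9, -3.2],
    [0.9, -13.9, -4.4],
    [0.9, -13.9, -4.4],
  ],
  twist=[0, 0, 0, 0, 0, 0, 0, 0, 0, 0, 0, 0],
  fingers=[0, 0, 0, 0, 0, 0, 0, 0, 0, 0, 0, 0],
)

```text
time: 2.5
tcp_pos: [0.4894, -0.1165, 0.1174]
ee_rot: [[-0.009, 0.286, 0.958], [0.002, 0.958, -0.286], [-1.0, -0.001, -0.009]]
contact_force: [-0.3, 0.3, -0.9]
grip_width: -0.0001
```

```bash
python3 - <<'E'
from h import *
o=bot.get_obs();print(o['time'],o['tcp_pos'],o['contact_force'])
f=bot.grab_frame("scene")[:,:,::-1];t=bot.grab_frame("top")[:,:,::-1]
a=cv2.resize(f[150:260,110:310],(600,330),interpolation=cv2.INTER_CUBIC)
b=cv2.resize(t[180:350,350:560],(600,486),interpolation=cv2.INTER_CUBIC)
cv2.imwrite("pics/c3.png",cv2.resize(np.vstack([a,b]),None,fx=.73,fy=.73))
E
```

```text
2.5 [ 0.48935841 -0.11653589  0.11742566] [-0.27308081  0.26644097 -0.90121193]
```

View pics/c3.png

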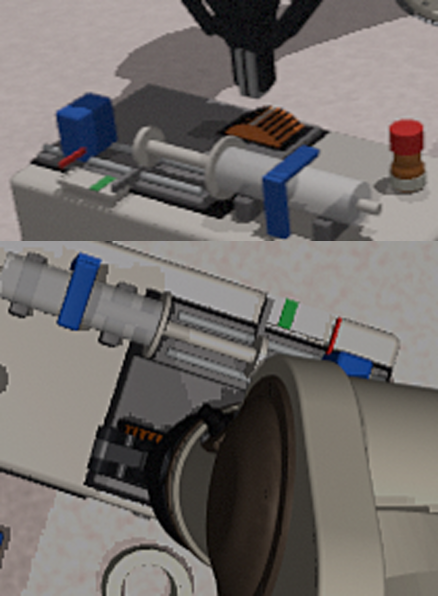

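Image c3 shows the shut fingertips just above the wheel, slightly on its -y side, with the pointer and band still visible in both views. Next I press down.

drive_tool(
  translation=[
    [0, 0, -0.2],
    [0, 0, -0.4],
    [0, 0, -0.6],
    [0, 0, -0.7],
    [0, 0, -0.7],
  ],
  twist=[0, 0, 0, 0, 0],
  fingers=[0, 0, 0, 0, 0],
)

```text
time: 3.1
tcp_pos: [0.493, -0.117, 0.1036]
ee_rot: [[-0.0, 0.286, 0.958], [0.0, 0.958, -0.286], [-1.0, -0.0, -0.001]]
contact_force: [-0.4, 0.1, 0.3]
grip_width: 0.0001
```

drive_tool(
  translation=[
    [0, 0, -0.1],
    [0, 0, -0.18],
    [0, 0, -0.18],
    [0.04, 0.12, -0.18],
    [0.08, 0.24, -0.18],
  ],
  twist=[0, 0, 0, 0, 0],
  fingers=[0, 0, 0, 0, 0],
)

```text
time: 3.6
tcp_pos: [0.4952, -0.1116, 0.0996]
ee_rot: [[0.0, 0.286, 0.958], [-0.001, 0.958, -0.286], [-1.0, -0.001, 0.0]]
contact_force: [-1.9, -1.2, 5.7]
grip_width: 0.0001
```

```bash
cat > look.py <<'E'
from tri import *
o=bot.get_obs();print(o['time'],o['tcp_pos'],o['contact_force'])
fs=bot.grab_frame("scene").copy();ft=bot.grab_frame("top").copy()
a,b=px("top",ft,PT),px("scene",fs,PS);print(a,b)
try: print(gap(ft,fs)[2:])
except Exception as e: print(e)
# scene-only gap with fixed heights
y=np.array([.305,.952,0])
if b["red"] is not None: print("scene",(ray("scene",b["red"],.1015)-ray("scene",b["green"],.094))@y)
if a["red"] is not None: print("top",(ray("top",a["red"],.1015)-ray("top",[487.55,214.85],.094))@y)
import sys
if len(sys.argv)>1:
    A=cv2.resize(fs[150:260,110:310],(600,330),interpolation=cv2.INTER_CUBIC);B=cv2.resize(ft[180:270,400:560],(600,338),interpolation=cv2.INTER_CUBIC)
    cv2.imwrite(f"pics/{sys.argv[1]}.png",cv2.resize(np.vstack([A,B]),None,fx=.85,fy=.85)[:,:,::-1])
E
python3 look.py
```

```text
3.6 [ 0.49521836 -0.1116417   0.09964648] [-1.85650848 -1.20075179  5.67226912]
{'green': array([487.55001831, 214.8500061 ]), 'red': array([507.65838623, 225.05657959])} {'green': array([156.34616089, 233.26921082]), 'red': array([143.71226501, 223.38206482])}
({'green': array([ 0.58650686, -0.19595177,  0.09421927]), 'red': array([ 0.57237891, -0.21997209,  0.10097381])}, np.float64(-0.027176379761002265))
scene -0.02629442794519752
top -0.02689591820966157
```

drive_tool(
  translation=[
    [0.05, 0.15, 0],
    [0.1, 0.3, 0],
    [0.15, 0.45, 0],
    [0.2, 0.6, -0.02],
    [0.23, 0.7, -0.02],
    [0.23, 0.7, 0.2],
    [0.23, 0.7, 0.45],
    [0, 0, 0.45],
    [-0.12, -0.36, 0.45],
    [-0.12, -0.36, 0.2],
    [-0.12, -0.36, 0.0],
    [-0.12, -0.36, 0.0],
  ],
  twist=[0, 0, 0, 0, 0, 0, 0, 0, 0, 0, 0, 0],
  fingers=[0, 0, 0, 0, 0, 0, 0, 0, 0, 0, 0, 0],
)

```text
time: 4.9
tcp_pos: [0.4925, -0.1202, 0.099]
ee_rot: [[0.0, 0.286, 0.958], [-0.0, 0.958, -0.286], [-1.0, -0.0, 0.0]]
contact_force: [-0.1, -1.8, 4.6]
grip_width: 0.0002
```

```bash
python3 look.py c4
```

```text
4.9 [ 0.49250409 -0.12018551  0.0989779 ] [-0.06722898 -1.7688059   4.55330518]
{'green': array([487.55001831, 214.8500061 ]), 'red': array([502.44995117, 223.15002441])} {'green': array([156.34616089, 233.26921082]), 'red': array([147.76922607, 224.65382385])}
({'green': array([ 0.58650686, -0.19595177,  0.09421927]), 'red': array([ 0.57485386, -0.2129805 ,  0.10081625])}, np.float64(-0.01976551993841748))
scene -0.018369612387019427
top -0.019717324964119518
```

View pics/c4.png

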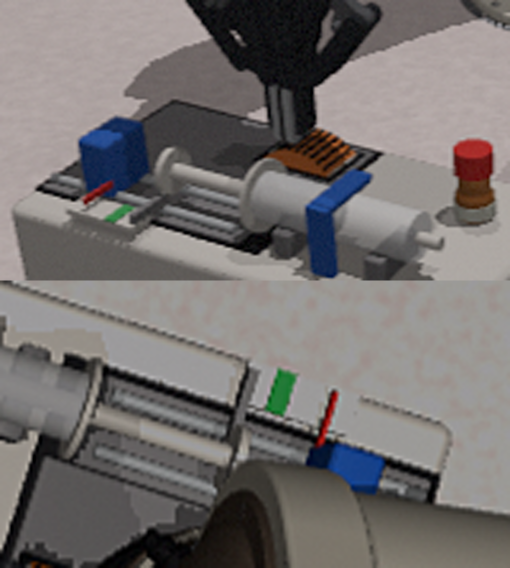

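Image c4 shows the pointer about 20 mm short of the band, with the tip on the wheel and nothing else touched. Next stroke.

drive_tool(
  translation=[
    [0.06, 0.2, 0],
    [0.12, 0.4, 0],
    [0.18, 0.6, 0],
    [0.24, 0.8, 0],
    [0.31, 1.0, -0.02],
    [0.31, 1.0, 0.2],
    [0.31, 1.0, 0.45],
    [0.1, 0.4, 0.45],
    [0, 0, 0.45],
    [0, 0, 0.2],
    [0, 0, 0.0],
    [0, 0, 0.0],
  ],
  twist=[0, 0, 0, 0, 0, 0, 0, 0, 0, 0, 0, 0],
  fingers=[0, 0, 0, 0, 0, 0, 0, 0, 0, 0, 0, 0],
)

```text
time: 6.2
tcp_pos: [0.4922, -0.1202, 0.0989]
ee_rot: [[-0.0, 0.286, 0.958], [-0.0, 0.958, -0.286], [-1.0, -0.0, -0.0]]
contact_force: [0.0, -1.7, 5.1]
grip_width: 0.0001
```

```bash
python3 look.py
```

```text
6.2 [ 0.49223825 -0.12024934  0.09888444] [ 0.03198642 -1.65286825  5.12501883]
{'green': array([487.55001831, 214.8500061 ]), 'red': array([495.1267395 , 220.54525757])} {'green': array([156.30485535, 233.25610352]), 'red': array([153.07691956, 226.6153717 ])}
({'green': array([ 0.5865152 , -0.19597892,  0.09423822]), 'red': array([ 0.57836508, -0.20357245,  0.10024183])}, np.float64(-0.00971482096803608))
scene -0.007441995055937165
top -0.009648511191297558
```

drive_tool(
  translation=[
    [0.06, 0.2, 0],
    [0.12, 0.4, 0],
    [0.18, 0.6, 0],
    [0.18, 0.6, 0],
    [0.18, 0.6, 0.2],
    [0.18, 0.6, 0.5],
    [0, 0, 0.5],
    [0, 0, 0.5],
  ],
  twist=[0, 0, 0, 0, 0, 0, 0, 0],
  fingers=[0, 0, 0, 0, 0, 0, 0, 0],
)

```text
time: 7.1
tcp_pos: [0.4912, -0.1218, 0.112]
ee_rot: [[-0.001, 0.288, 0.958], [-0.001, 0.958, -0.288], [-1.0, -0.001, -0.001]]
contact_force: [0.7, 0.3, -0.3]
grip_width: -0.0002
```

```bash
python3 look.py c5
```

```text
7.1 [ 0.49116473 -0.1217939   0.1119861 ] [ 0.68755659  0.3288482  -0.26083439]
{'green': array([487.55001831, 214.8500061 ]), 'red': array([491.54589844, 219.01376343])} {'green': array([156.19230652, 233.03845215]), 'red': array([156.0769043 , 225.11535645])}
({'green': array([ 0.58652158, -0.19599071,  0.0945894 ]), 'red': array([ 0.58011411, -0.1977044 ,  0.1042411 ])}, np.float64(-0.003585712214904924))
scene -0.005757589981084868
top -0.004627933649027582
```

View pics/c5.png

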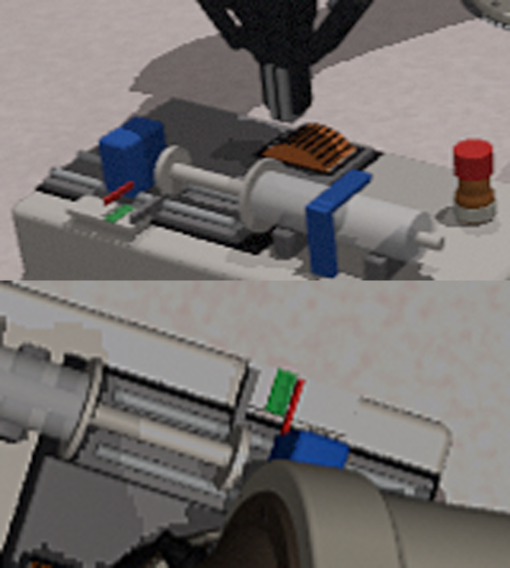

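Image c5 shows the pointer at the band's -y edge, about 3.6 mm short of its middle by triangulation. One short stroke remains.

drive_tool(
  translation=[
    [0, 0, -0.3],
    [0, 0, -0.5],
    [0, 0, -0.5],
    [0.05, 0.15, -0.5],
    [0.1, 0.3, -0.5],
    [0.1, 0.3, -0.5],
    [0.1, 0.3, -0.3],
    [0.1, 0.3, 0],
    [0.1, 0.3, 0.2],
    [0.1, 0.3, 0.2],
  ],
  twist=[0, 0, 0, 0, 0, 0, 0, 0, 0, 0],
  fingers=[0, 0, 0, 0, 0, 0, 0, 0, 0, 0],
)

```text
time: 8.2
tcp_pos: [0.495, -0.1127, 0.1175]
ee_rot: [[0.001, 0.286, 0.958], [-0.0, 0.958, -0.286], [-1.0, 0.0, 0.001]]
contact_force: [0.3, 0.7, -0.2]
grip_width: 0.0001
```

```bash
python3 look.py c6
```

```text
8.2 [ 0.49498329 -0.11268286  0.1175444 ] [ 0.28044617  0.68175785 -0.18067241]
{'green': array([486.97335815, 214.36390686]), 'red': array([489.40826416, 218.97247314])} {'green': array([156.34616089, 233.26921082]), 'red': array([157.23075867, 225.84616089])}
({'green': array([ 0.58720633, -0.19536375,  0.09462725]), 'red': array([ 0.58038873, -0.19561769,  0.10325278])}, np.float64(-0.0023211156779003447))
scene -0.003461485815486923
top -0.00195446517690672
```

View pics/c6.png

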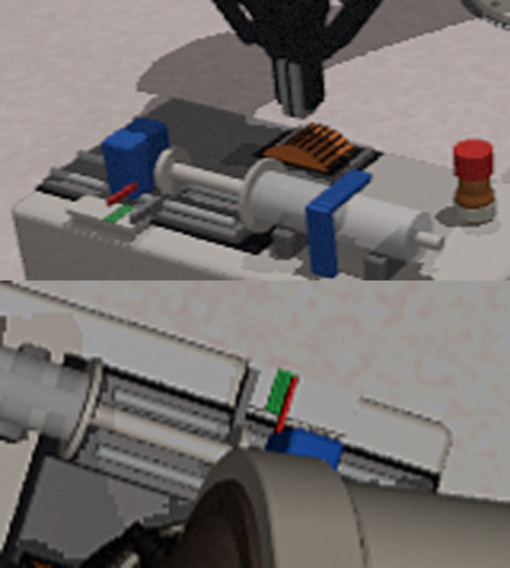

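Image c6 shows the pointer over the -y part of the band, roughly 2 mm short of its middle. I'll add a small 6 mm drag.

drive_tool(
  translation=[
    [0, 0, -0.4],
    [0, 0, -0.7],
    [0, 0, -0.7],
    [0.04, 0.12, -0.7],
    [0.07, 0.23, -0.7],
    [0.07, 0.23, -0.7],
    [0.07, 0.23, -0.5],
    [0.07, 0.23, 0],
    [0.07, 0.23, 0.8],
    [0, 0, 1.6],
    [-1, 0, 2.5],
    [-1, 0, 2.5],
  ],
  twist=[0, 0, 0, 0, 0, 0, 0, 0, 0, 0, 0, 0],
  fingers=[0, 0, 0, 0, 0, 0, 0, 0, 0, 0, 0, 0],
)

```text
time: 9.5
tcp_pos: [0.4685, -0.1133, 0.1817]
ee_rot: [[0.001, 0.287, 0.958], [-0.001, 0.958, -0.287], [-1.0, -0.0, 0.001]]
contact_force: [0.3, -0.4, -0.5]
grip_width: -0.0002
```

```bash
python3 look.py c7
```

```text
9.5 [ 0.46847925 -0.11328528  0.18173734] [ 0.31735202 -0.41252476 -0.52155063]
{'green': array([487.60003662, 214.69999695]), 'red': array([487.88650513, 218.118927  ])} {'green': array([156.53846741, 232.80769348]), 'red': array([158.38461304, 226.07691956])}
({'green': array([ 0.58659013, -0.19562115,  0.09510424]), 'red': array([ 0.58146422, -0.19345419,  0.103664  ])}, np.float64(0.0004995353274928496))
scene -0.0008867734032064233
top 0.00025497138707462875
```

View pics/c7.png

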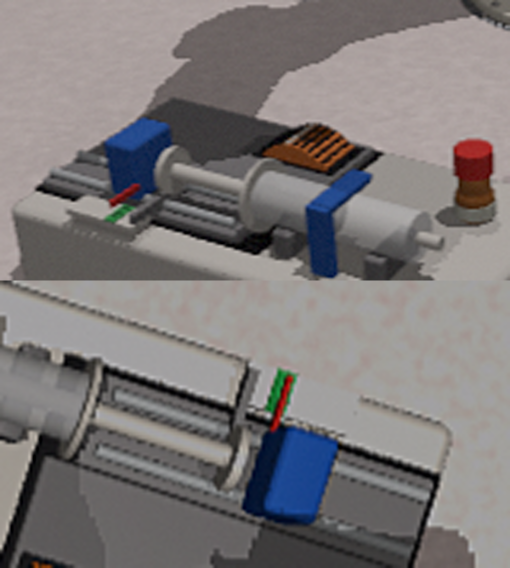

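Image c7 shows the pointer over the middle of the band, with estimates from -0.9 to +0.5 mm. The fingers are about 80 mm above the crest, so I'm handing in.

```bash
python3 -c "
from workcell import bot
print(bot.hand_in())"
```

```text
the job is handed in; nothing more can be done
None
```

I rolled the thumbwheel forward in five short strokes of a shut fingertip, and the job was handed in at about 9.6 s. The pressing force read 4.6 to 5.7 N at the three points where I could check it.

**Pointer position:** it started about 29 mm short of the gauge mark. The last two-view measurement put it +0.5 mm from the middle of the green band. Each view alone, using assumed heights, gave +0.3 mm (top) and -0.9 mm (scene). All three are within the ±3.8 mm limit, but they disagree by about 1.4 mm.

**Other checks:**
- **Gauge mark:** it measured within about 1 mm of where it started.
- **Fingers:** they finished about 80 mm above the wheel, with the force reading near zero.
- **Vial:** it looked undisturbed in the last picture.
- **Tape roll and finger clip:** I did not check these at the end, but the fingers never went near them.

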